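Pack the chopping boards snug in the board rack

TASK

Take the red chopping board off its drying stand and stand it in the board rack beside the green one, sliding the end stop back first to make room. Then slide the end stop up until all three boards stand upright and snug together and hold the orange sprung plate pressed in about half of its 12 mm travel; never drive the plate all the way in, and leave the salt jar and the ramekin where they are.

Things in the scene. Friction and masses are not known exactly. Their poses are not given: they have to be found in the camera images.
- board_rack: aluminium rack fixed to the table, 180 (x) x 230 (y) x 74 mm. Origin: under its centre, on the table; its y axis is the sliding direction and points from the end stop to the orange sprung plate. Rack floor 8 mm above the table; side rails along y, 26 mm high over the table, leave 162 mm between them (boards are 150 mm long). The end wall behind the plate is 70 mm high.
- sprung_plate (a joint): how far the orange plate (150 x 8 mm, standing from 10 to 116 mm over the table) at the rack's +y end is pressed in, m: 0 = free, 0.012 = bottomed on its stop. A spring pushes it back: about 4 N at 0 rising 0.8 N per mm.
- plate_face (a point): centre of the orange plate's face towards the boards, 60 mm over the table; at rack y = +80 mm when free, moving to +y as it is pressed in
- end_stop (a joint): position of the steel end stop along the rack, m: 0 = fully open, grows towards the plate, to 0.12. Its face towards the boards is at rack y = -70 mm + this value. It slides on a stiff runner (about 11 N of friction to move it) and stays where it is left, even against the spring.
- stop_tab (a point): top centre of the end stop's black upright tab (50 mm along rack x, 10 mm thick along rack y), 145 mm over the table. The tab reaches from 95 to 145 mm over the table at the middle of the stop; its face towards the boards is 5 mm to +y of this point, flush with the stop's face. The steel stop plate below it is 150 mm wide and 8 mm thick.
- board_red: red plastic chopping board, 150 (x) x 16 (y) x 100 mm (z), about 0.14 kg. Origin: centre of its lower edge face; z up along its height. At the start it leans 15 degrees from upright, its top towards the stand's +y, on the drying stand.
- board_green: green chopping board of the same size and axes, standing in the rack next to the end stop; at the start it leans 10 degrees, its top towards the plate, flat on the blue board. Its foot towards the stop is then about 50 mm from the free plate.
- board_blue: blue chopping board of the same size and axes, at the start leaning 10 degrees with its top edge on the orange plate
- drying_stand: white drying stand fixed to the table, 130 (x) x 85 (y) mm, base 10 mm high with a front lip at -y up to 20 mm and two steel posts behind the board with a crossbar about 63 mm over the table. Origin: on the table under the middle of the stand (the base spans y -50 to +35 mm); the board leans to its +y.
- salt_jar: clear jar with a tan lid, 72 mm wide, 78 mm high, origin under its centre; leave it alone
- ramekin: white ribbed ramekin, 99 mm wide, 43 mm high, origin under its centre; leave it alone

How it is judged:
By the outcome, as a careful person would: the job done as asked, in the order asked, and still so for the second after the job is handed in, with the robot touching nothing.
It also fails if it takes over 72 s, if anything falls off the work surface, if the arm or the gripper's body presses on something with over 40 N, if the wrist force passes 120 N, or if a joint passes its speed limit or range.

ROBOT

A 6-joint arm with a two-finger parallel gripper is mounted at the origin on a cart in front of the work surface, level with it; the furniture and walls round the work are solid. World frame = base frame: x ahead of the robot, y to its left, z up, the work surface at z = 0. Lengths are in m, angles in rad, forces in N, time in s.
With the tool pointing down it reaches from about 0.425 to 0.95 m from the base axis. Payload 14.7 kg.
Tool frame: the origin (TCP) lies midway between the tips of the shut fingers; the grasp point (between the pads) lies 19 mm behind it; z points along the fingers, y is the line along which they close (so a half turn about z gives the same grasp; the last joint's range is limited). The gripper opens to 85 mm and grips with 20 to 120 N. Pads are 22 mm wide; open, the fingers measure 114 mm over their backs; the gripper's body (76 mm by 85 mm) begins 54 mm behind the grasp point. The pads swing forward as they close: fully open they stand 13 mm farther back than shut.
Start: joints at [1.234, 0.48, 1.596, -0, 1.065, -0.047], TCP at [0.186, 0.623, 0.231] pointing down, gripper open.
Joint ranges: [-2.75, 2.75], [-0.82, 2.05], [0.23, 2.67], [-1.56, 4.7], [0.09, 2.69], [-2.92, 2.92]. Speed limits (rad/s): [1.89, 1.89, 2.39, 3.01, 3.01, 3.01].

INTERFACE

Orientations are given as a 3x3 rotation matrix whose columns are the frame's x, y, z axes.
In Python, from station import * gives the robot as it stands.
- The arm moves only by the tool send_rows, never from a script. Its argument "plan" is one flat list of numbers, 7 for each row, row after row: the turn, a rotation vector about the tool's x, y, z scaled (see below), then the shift along the tool's x, y, z scaled (see below), then the finger opening in mm, from 0 to 85.4. A call has 1 to 10 rows; each row shifts and turns the commanded pose from where the row before left it, along the tool's axes as they then stand; what a row does not reach is not made up. The controller multiplies each number of a shift by 0.15 m and each number of a turn by pi rad. A row lasts 1/8 s, in which the tool goes at most 62.5 mm and 10.7 degrees, less where a joint would pass 70% of its speed; a pose out of reach is approached as far as the arm can. A call with a number of a shift or a turn outside -1 to 1 is refused whole. A call with a gripper value outside its range is refused whole. The fingers move at their own pace and stop on an object; "newtons" is the grip in N (left out, the last holds). Time passes only in rows, so rows that do not move let the fingers close. It gives the time, the measured TCP pose, the force, the opening and the grip force at its end, in the units of the state.
- observe(): the state, without advancing time (a new reading comes with each control period).
- get_image(name): name is "scene" or "top" or "wrist"; returns a dict with "color" (480x640x3 uint8, red, green, blue), "z_map" (480x640 float32, m along the optical axis (not along the pixel's ray), 0 where there is no reading), "K" (3x3 intrinsics, pixels), "dist" ([k1, k2, p1, p2, k3] as OpenCV has them; the pictures are not rectified), "extrinsics" (4x4, takes a point from camera to world coordinates). Camera axes: x right, y down, z forward; pixel columns grow to the right and rows downward; lengths in m; the calibration is good to about 2 mm. A picture is of the moment at which its call begins.
- finish_job(): hands the job in; it is judged then, once.
The state is a dict: "time": time; "joints": joint angles; "qd": joint speeds; "joint_torque": joint torques, N m; "ee_pos": TCP position; "tool_rot": TCP orientation; "wrist_force": force on the tool from outside, world axes, zero at the start; "moment": the same for the moment, N m; "gripper_width": finger opening in m; "grip_force": force on a finger pad.
Only numpy, scipy, OpenCV 4.12 (cv2) and the standard library are available. Lean on these libraries where they do the work, as an engineer would, in place of code of your own. Each camera call takes 0.05 s, during which the arm holds its last target. There are 200 camera calls.

## Working session

There is one attempt and no reset: what is moved stays moved. The work goes in short steps, Python scripts to look and compute and a tool call to move; the robot and the scene stay as the last step left them, time stands still between calls to the robot, and variables do not carry over. Pictures are saved under pics/ and viewed, at most 10 in all, crops included, and the job is handed in when it is done.

Besides the shell and the picture viewer there is one more tool, called after "Emit:" as a command line: name --argument value ..., lists and objects as JSON in quotes. send_rows: Moves the arm, as the interface text tells. Its arguments: {"type":"object","properties":{"plan":{"type":"array","items":{"type":"number"}},"newtons":{"type":"number"}},"required":["plan"]}

```bash
mkdir -p pics; ls
cat > h.py <<'E'
from station import *
import numpy as np, cv2
def save(n,f,img=None):
    im=get_image(n); cv2.imwrite('pics/'+f,im['color'][...,::-1]); np.savez('pics/'+f[:-4]+'.npz',**im); return im
def load(f): return dict(np.load('pics/'+f+'.npz'))
def cloud(im):
    K,d=im['K'],np.array(im['dist'],float); h,w=im['z_map'].shape
    uv=np.stack(np.meshgrid(np.arange(w),np.arange(h)),-1).reshape(-1,1,2).astype(np.float64)
    n=cv2.undistortPoints(uv,K,d).reshape(h,w,2); z=im['z_map'][...,None]
    P=np.concatenate([n*z,z],-1); E=im['extrinsics']; P=P@E[:3,:3].T+E[:3,3]
    P[im['z_map']==0]=np.nan
    return P
def ray(im,u,v,z):
    n=cv2.undistortPoints(np.array([[[u,v]]],float),im['K'],np.array(im['dist'],float))[0,0]
    E=im['extrinsics']; d=E[:3,:3]@np.array([n[0],n[1],1]); o=E[:3,3]
    return o+d*(z-o[2])/d[2]
E
python3 - <<'E'
from h import *
a=save('top','top0.png'); b=save('scene','scene0.png')
for i in (a,b): print(np.round(i['extrinsics'],3).tolist(), (i['z_map']>0).mean())
s=observe(); print(s)
cv2.imwrite('pics/both0.png',cv2.resize(np.vstack([a['color'],b['color']])[...,::-1],(640,960))[:,:] if 0 else np.hstack([a['color'],b['color']])[...,::-1])
E
```

```text
pics
[[-0.006, -0.978, 0.207, 0.339], [-1.0, 0.005, -0.004, 0.092], [0.003, -0.207, -0.978, 1.257], [0.0, 0.0, 0.0, 1.0]] 0.9961165364583333
[[-0.954, -0.186, 0.237, 0.335], [-0.301, 0.616, -0.728, 0.871], [-0.011, -0.765, -0.644, 0.845], [0.0, 0.0, 0.0, 1.0]] 0.996005859375
{'time': 0.1, 'joints': array([ 1.23440071e+00,  4.80785219e-01,  1.59679872e+00, -3.03076747e-05,
        1.06513119e+00, -4.66158929e-02]), 'qd': array([-0.00075726, -0.00236418, -0.00141315, -0.00091503,  0.00030402,
        0.00062582]), 'joint_torque': array([ 1.50918164e-03, -9.52263021e+01, -4.31035066e+01, -2.49859104e-04,
        5.14734769e-03, -2.26316723e-05]), 'ee_pos': array([0.18560687, 0.62254474, 0.23073066]), 'tool_rot': array([[-9.58311035e-01,  2.85726865e-01, -3.45485020e-04],
       [ 2.85727072e-01,  9.58310440e-01, -1.06831121e-03],
       [ 2.58366889e-05, -1.12248885e-03, -9.99999370e-01]]), 'wrist_force': array([-0.20486247, -0.06556709,  0.65301426]), 'moment': array([0.02247936, 0.04288652, 0.02422607]), 'grip_force': 0.0, 'gripper_width': 0.08526153965486162}
```

View pics/top0.png

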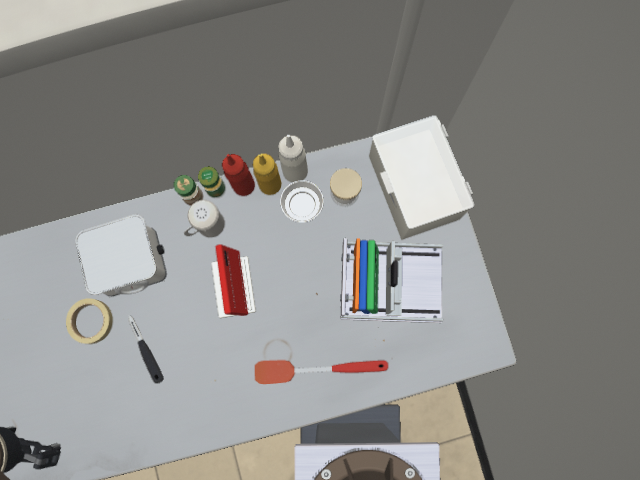

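View pics/scene0.png

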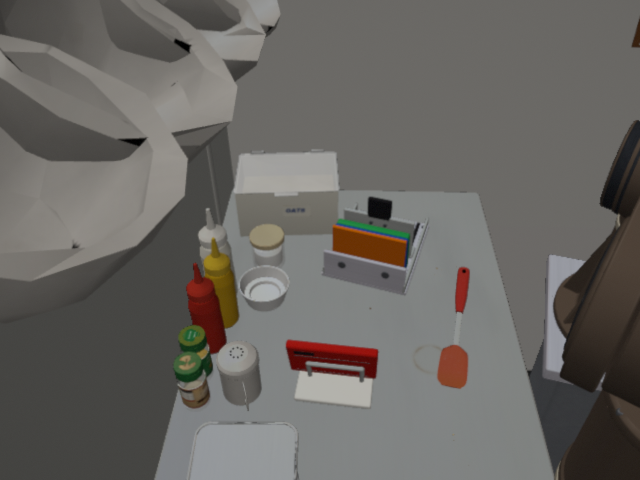

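Top view: the rack is at about (392,280) with its plate end to the left (world +y), the stop tab at (394,274), and the boards at columns 355–376. The red board is on the white stand at (232,282). The jar lid is at (346,184) and the ramekin at (302,202). Next I'll measure from the depth data.

Run:
```python
from h import *
im={k:load(k+'0') for k in ('top','scene')}
def rect(P2):
    r=cv2.minAreaRect((P2*1000).astype(np.float32)); b=cv2.boxPoints(r); return np.round(r[0],1),np.round(r[1],1),round(r[2],2),np.round(b).tolist()
for n in im:
    P=cloud(im[n]); c=im[n]['color']; hsv=cv2.cvtColor(c,cv2.COLOR_RGB2HSV).astype(int); H,S,V=hsv[...,0],hsv[...,1],hsv[...,2]
    print(n)
    zok=P[...,2]>0.012
    base=(S>150)&(V>60)
    M={'red':base&((H<5)|(H>174)),'orange':base&(H>=6)&(H<18),'green':base&(H>50)&(H<75),'blue':base&(H>100)&(H<125),'black':(V<40)}
    if n=='top': roi={'red':(205,235,262,325)}; 
    else: roi={'red':(280,335,385,385)}
    rk=(335,230,450,330) if n=='top' else (320,190,430,290)
    for k,m in M.items():
        x0,y0,x1,y1=roi.get(k,rk); mm=np.zeros_like(m); mm[y0:y1,x0:x1]=m[y0:y1,x0:x1]; mm&=np.isfinite(P[...,2])
        Q=P[mm]; 
        if len(Q)<20: print(k,len(Q)); continue
        zt=np.percentile(Q[:,2],98); T=Q[Q[:,2]>zt-0.012]
        print(k,len(Q),'ztop',round(zt,4),'zmin',round(np.percentile(Q[:,2],2),4),'toprect',*rect(T[:,:2]))
        if k=='red':
            c0=Q.mean(0); u,s,v=np.linalg.svd(Q-c0,full_matrices=False); print('plane n',v[2],'sv',s/np.sqrt(len(Q)),'c',c0)
    if n=='top':
        np.set_printoptions(precision=3,suppress=True)
        R=P[230:330,335:450].reshape(-1,3); col=S[230:330,335:450].ravel()
        m=(R[:,2]>0.017)&(R[:,2]<0.034)&(col<60); print('rails',rect(R[m,:2]))
        st=P[235:325,205:262].reshape(-1,3); s_=S[235:325,205:262].ravel(); m=(st[:,2]>0.006)&(st[:,2]<0.014)&(s_<40); print('standbase',rect(st[m,:2]))
        m=(st[:,2]>0.016)&(st[:,2]<0.024)&(s_<40); print('lip',rect(st[m,:2]))
        g=P[235:325,385:450].reshape(-1,3); m=(g[:,2]>0.05)&(g[:,2]<0.1)&(S[235:325,385:450].ravel()<80); print('stop',rect(g[m,:2]),np.percentile(g[m,2],98))
        for k,(u,v) in {'lid':(346,184),'ram':(302,202)}.items(): print(k,P[v,u])
        w=P[240:330,340:365].reshape(-1,3); m=(w[:,2]>0.064)&(w[:,2]<0.078)&(S[240:330,340:365].ravel()<60); print('endwall',m.sum(),rect(w[m,:2]))
```

```text
top
red 1370 ztop 0.1127 zmin 0.0249 toprect [504.8 302.3] [147.4  17.3] 9.23 [[431.0, 299.0], [433.0, 282.0], [579.0, 306.0], [576.0, 323.0]]
plane n [-0.15253415  0.93537445 -0.31907361] sv [0.04265671 0.03008239 0.00281829] c [0.50333721 0.29165634 0.07870945]
orange 390 ztop 0.1204 zmin 0.0369 toprect [513.2  22.1] [  7.9 147.7] 87.64 [[439.0, 21.0], [587.0, 15.0], [587.0, 23.0], [440.0, 29.0]]
green 531 ztop 0.1132 zmin 0.0603 toprect [511.5  -6.8] [ 15.4 145.1] 88.85 [[439.0, -13.0], [584.0, -16.0], [584.0, -1.0], [439.0, 2.0]]
blue 526 ztop 0.1126 zmin 0.0732 toprect [511.8   9.1] [ 15.5 145.3] 87.64 [[439.0, 4.0], [584.0, -2.0], [585.0, 14.0], [440.0, 20.0]]
black 70 ztop 0.1453 zmin 0.1096 toprect [508.2 -49.8] [43.8  4.5] 3.51 [[486.0, -49.0], [486.0, -53.0], [530.0, -51.0], [530.0, -46.0]]
rails (array([526.4, -62.9]), array([229.4, 208. ]), 88.3, [[419.0, -174.0], [627.0, -181.0], [634.0, 49.0], [426.0, 55.0]])
standbase (array([522.1, 300.3]), array([200.6, 127.8]), 1.78, [[420.0, 361.0], [424.0, 233.0], [624.0, 240.0], [620.0, 367.0]])
lip (array([535.5, 306.3]), array(
[... 478 characters left out ...]
  16.4] 9.92 [[429.0, 303.0], [432.0, 287.0], [577.0, 312.0], [574.0, 328.0]]
plane n [-0.154  0.97  -0.186] sv [0.044 0.028 0.003] c [0.501 0.305 0.084]
orange 1836 ztop 0.1173 zmin 0.0545 toprect [511.8  24.8] [ 10.8 147.5] 87.47 [[438.0, 23.0], [585.0, 16.0], [586.0, 27.0], [438.0, 33.0]]
green 293 ztop 0.1111 zmin 0.1049 toprect [509.4  -4.9] [ 15.  146.2] 86.77 [[436.0, -8.0], [582.0, -16.0], [583.0, -2.0], [437.0, 7.0]]
blue 82 ztop 0.1115 zmin 0.0347 toprect [509.3   7.1] [  7.3 142.8] 87.09 [[438.0, 7.0], [580.0, -0.0], [581.0, 7.0], [438.0, 14.0]]
black 431 ztop 0.1467 zmin 0.012 toprect [508.6 -50.5] [ 9.8 44.6] 89.14 [[486.0, -55.0], [531.0, -56.0], [531.0, -46.0], [486.0, -45.0]]
```

Emit:
send_rows --plan '[0,0,-0.04,0,0,0,34,0,0,-0.04,0,0,0,34,0,0,0,-0.25,-0.3,0,34,0,0,0,-0.25,-0.3,0,34,0,0,0,-0.25,-0.3,0,34,0,0,0,-0.25,-0.3,0,34,0,0,0,-0.25,-0.3,0,34,0,0,0,-0.25,-0.3,0,34,0,0,0,-0.25,-0.3,0,34,0,0,0,-0.25,-0.3,0,34]' --newtons 40

```text
time: 1.35
ee_pos: [0.4725, 0.2499, 0.2312]
tool_rot: [[-0.999, 0.038, -0.0], [0.038, 0.999, 0.0], [0.0, 0.0, -1.0]]
wrist_force: [0.1, 0.2, -0.3]
gripper_width: 0.0341
grip_force: 0.0
```

```bash
cat > go.py <<'E'
# python3 go.py x y z [yaw of tool y, deg]: remaining turn and shift in tool units
import sys; from station import *; import numpy as np
s=observe(); R=np.array(s['tool_rot']); p=np.array(s['ee_pos']); t=np.array([float(v) for v in sys.argv[1:4]])
print('t',round(s['time'],2),'p',p.round(4),'shift',(R.T@(t-p)/0.15).round(3),'yawy',np.degrees(np.arctan2(R[1,1],R[0,1])).round(2),'z',R[:,2].round(3),'F',np.array(s['wrist_force']).round(1),'w',round(s['gripper_width'],4),'g',round(s['grip_force'],1))
E
python3 go.py 0.508 -0.05 0.2
```

```text
t 1.35 p [0.4725 0.2499 0.2312] shift [-0.314 -1.989  0.208] yawy 87.8 z [-0.  0. -1.] F [ 0.1  0.2 -0.3] w 0.0341 g 0.0
```

Emit:
send_rows --plan '[0,0,0,-0.045,-0.284,0.03,34,0,0,0,-0.045,-0.284,0.03,34,0,0,0,-0.045,-0.284,0.03,34,0,0,0,-0.045,-0.284,0.03,34,0,0,0,-0.045,-0.284,0.03,34,0,0,0,-0.045,-0.284,0.03,34,0,0,0,-0.045,-0.284,0.03,34,0,0,0,0,0,0,34]'

```text
time: 2.35
ee_pos: [0.5073, -0.0505, 0.1993]
tool_rot: [[-0.999, 0.042, -0.001], [0.042, 0.999, -0.0], [0.001, -0.0, -1.0]]
wrist_force: [0.2, 0.3, -0.4]
gripper_width: 0.0341
grip_force: 0.0
```

```bash
python3 go.py 0.508 -0.05 0.114
python3 - <<'E'
from h import *
a=save('wrist','w1.png'); P=cloud(a); 
V=a['color'].max(-1); m=(P[...,2]>0.135)&(P[...,2]<0.152)&(V<60)
Q=P[m]; print(m.sum()); print(cv2.minAreaRect((Q[:,:2]*1000).astype(np.float32)))
E
```

```text
t 2.35 p [ 0.5073 -0.0505  0.1993] shift [-0.005  0.004  0.569] yawy 87.62 z [-0.001 -0.    -1.   ] F [ 0.2  0.3 -0.4] w 0.0341 g 0.0
361
((509.5413818359375, -54.39778518676758), (8.982022285461426, 47.905982971191406), 87.71553802490234)
```

View pics/w1.png

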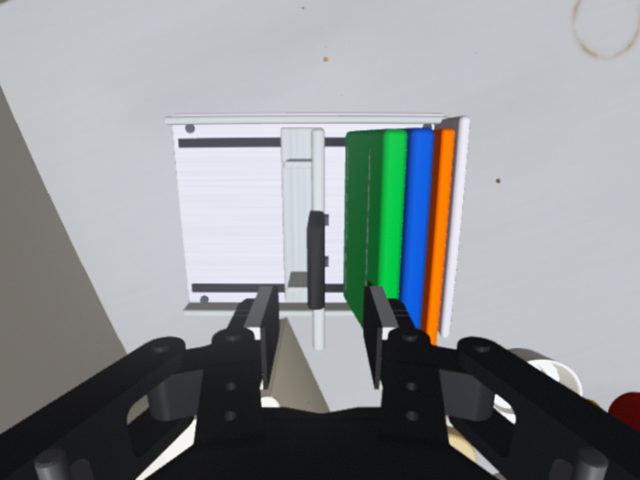

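The wrist view shows the black tab at (317,260), centred between the fingers at columns 265 and 375, with the boards to its right. I'll descend and grip the tab.

Emit:
send_rows --plan '[0,0,0,0,-0.015,0.19,34,0,0,0,0,0,0.19,34,0,0,0,0,0,0.19,34,0,0,0,0,0,0,34,0,0,0,0,0,0,0,0,0,0,0,0,0,0,0,0,0,0,0,0,0,0,0,0,0,0,0,0]' --newtons 40

```text
time: 3.4
ee_pos: [0.5077, -0.0504, 0.1153]
tool_rot: [[-0.999, 0.039, 0.001], [0.039, 0.999, -0.0], [-0.001, -0.0, -1.0]]
wrist_force: [-2.9, -0.5, 8.8]
gripper_width: 0.0089
grip_force: 43.6
```

Emit:
send_rows --plan '[0,0,0,0,-0.04,0,0,0,0,0,0,-0.08,0,0,0,0,0,0,-0.1,0,0,0,0,0,0,-0.1,0,0,0,0,0,0,-0.1,0,0,0,0,0,0,-0.07,0,0,0,0,0,0,0,0,0]' --newtons 60

```text
time: 4.28
ee_pos: [0.5047, -0.1243, 0.1154]
tool_rot: [[-0.999, 0.039, 0.001], [0.039, 0.999, -0.0], [-0.001, -0.0, -1.0]]
wrist_force: [-3.5, -4.1, 10.9]
gripper_width: 0.009
grip_force: 60.4
```

```bash
python3 go.py 0.508 -0.126 0.2
```

```text
t 4.28 p [ 0.5047 -0.1243  0.1154] shift [-0.023 -0.01  -0.564] yawy 87.76 z [ 0.001 -0.    -1.   ] F [-3.5 -4.1 10.9] w 0.009 g 60.4
```

Emit:
send_rows --plan '[0,0,0,0,0,0,40,0,0,0,0,0,0,40,0,0,0,0,0,-0.25,40,0,0,0,0,0,-0.25,50,0,0,0,0,0.1,-0.25,50,0,0,0,0.015,0.36,0,50,0,0,0,0.015,0.36,0,50,0,0,0,0.015,0.36,0,50,0,0,0,0.015,0.36,0,50,0,0,0,0.015,0.36,0,50]'

```text
time: 5.52
ee_pos: [0.504, 0.1633, 0.227]
tool_rot: [[-0.999, 0.038, 0.001], [0.038, 0.999, 0.0], [-0.001, 0.0, -1.0]]
wrist_force: [0.9, -0.9, -0.9]
gripper_width: 0.0498
grip_force: 0.0
```

Emit:
send_rows --plan '[0,0,0,0.015,0.36,0,50,0,0,0,0.015,0.36,0,50,0,0,0,0.015,0.34,0,50,0,0,-0.032,0,0,0,50,0,0,-0.032,0,0,0,50,0.042,0,0,0,0,0,50,0.042,0,0,0,0,0,50,0,0,0,0,0,0,50]'

```text
time: 6.52
ee_pos: [0.5028, 0.3224, 0.226]
tool_rot: [[-0.986, -0.159, 0.042], [-0.165, 0.952, -0.258], [0.001, -0.261, -0.965]]
wrist_force: [-0.1, 1.1, 0.2]
gripper_width: 0.0499
grip_force: 0.0
```

```bash
python3 - <<'E'
from h import *
a=save('wrist','w2.png'); P=cloud(a); hsv=cv2.cvtColor(a['color'],cv2.COLOR_RGB2HSV).astype(int)
m=(hsv[...,1]>150)&(hsv[...,2]>60)&((hsv[...,0]<5)|(hsv[...,0]>174))&np.isfinite(P[...,2])&(P[...,2]>0.02)
Q=P[m]; print(len(Q),np.percentile(Q[:,2],[1,50,99]))
T=Q[Q[:,2]>0.1035]; print(cv2.minAreaRect((T[:,:2]*1000).astype(np.float32)))
E
python3 go.py 0.505 0.305 0.109
```

```text
4997 [0.02164037 0.10716745 0.10969042]
((504.27020263671875, 176.35189819335938), (320.0815124511719, 146.51974487304688), 89.8664321899414)
t 6.58 p [0.5029 0.3217 0.2262] shift [0.004 0.094 0.783] yawy 99.47 z [ 0.042 -0.256 -0.966] F [-0.3 -0.5  0. ] w 0.0502 g 0.0
```

View pics/w2.png

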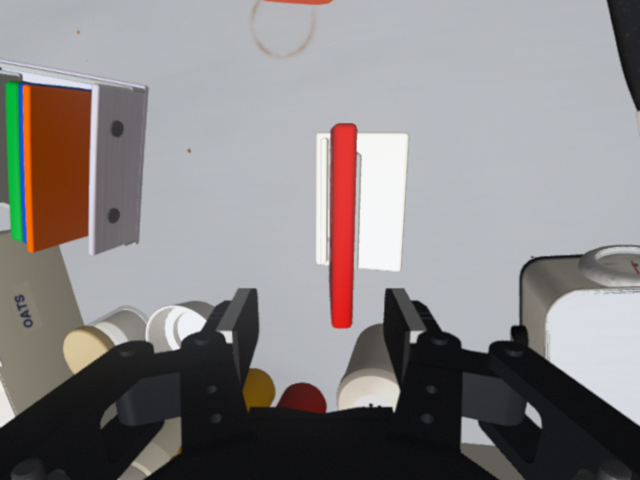

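The wrist view shows the red board edge-on, from (344,128) to (342,325), with no crossbar overlap. Finger mid is about column 321, so a small +y shift is needed. I'll remeasure with only the board's pixels.

Run:
```python
from h import *
a=load('w2'); P=cloud(a); hsv=cv2.cvtColor(a['color'],cv2.COLOR_RGB2HSV).astype(int)
m=(hsv[...,1]>150)&(hsv[...,2]>60)&((hsv[...,0]<5)|(hsv[...,0]>174))&(P[...,2]>0.1)
m[:,:310]=0;m[:,380:]=0;m[:110]=0;m[335:]=0
T=P[m]; r=cv2.minAreaRect((T[:,:2]*1000).astype(np.float32)); print(len(T),r,np.percentile(T[:,2],[2,50,98]))
s=observe(); R=s['tool_rot']; c=np.array([r[0][0]/1000,r[0][1]/1000,np.median(T[:,2])]); tgt=c+0.032*R[:,2]; print('shift',R.T@(tgt-s['ee_pos'])/0.15)
```

```text
4333 ((504.93035888671875, 303.8944091796875), (147.3801727294922, 17.01662826538086), 9.36565113067627) [0.10404775 0.10742123 0.10944045]
shift [0.00555831 0.09026628 1.00884431]
```

Emit:
send_rows --plan '[0,0,0,0.005,0.09,0.2,50,0,0,0,0,0,0.25,50,0,0,0,0,0,0.25,50,0,0,0,0,0,0.2,50,0,0,0,0,0,0.09,50,0,0,0,0,0,0,50,0,0,0,0,0,0,5,0,0,0,0,0,0,5,0,0,0,0,0,0,5,0,0,0,0,0,0,5]' --newtons 60

```text
time: 7.82
ee_pos: [0.5075, 0.2963, 0.0808]
tool_rot: [[-0.987, -0.156, 0.044], [-0.162, 0.953, -0.255], [-0.002, -0.259, -0.966]]
wrist_force: [-0.5, 6.0, 3.5]
gripper_width: 0.0151
grip_force: 59.4
```

Emit:
send_rows --plan '[0,0,0,0,0,-0.1,5,0,0,0,0,0,-0.2,5,0,0,0,0,0,-0.27,5,0,0,0,0,0,-0.27,5,0,0,0,0,0,-0.27,5,-0.042,0,0,0,0,0,5,-0.042,0,0,0,0,0,5,0,0,0.032,0,0,0,5,0,0,0.032,0,0,0,5,0,0,0,0,0,0,5]'

```text
time: 9.07
ee_pos: [0.4999, 0.3379, 0.2417]
tool_rot: [[-0.999, 0.038, 0.0], [0.038, 0.999, 0.0], [-0.0, 0.0, -1.0]]
wrist_force: [0.6, -0.1, -1.4]
gripper_width: 0.0151
grip_force: 58.9
```

```bash
python3 - <<'E'
from h import *
a=save('scene','s3.png'); P=cloud(a); hsv=cv2.cvtColor(a['color'],cv2.COLOR_RGB2HSV).astype(int)
s=observe(); p=np.array(s['ee_pos'])
m=(hsv[...,1]>150)&(hsv[...,2]>60)&((hsv[...,0]<5)|(hsv[...,0]>174))&(np.abs(P[...,1]-p[1])<0.06)&(np.abs(P[...,0]-p[0])<0.12)&(P[...,2]>0.1)
T=P[m]; print(len(T),'z',np.percentile(T[:,2],[1,99]),'x',np.percentile(T[:,0],[1,99]),'y',np.percentile(T[:,1],[1,50,99]))
u,S,v=np.linalg.svd(T-T.mean(0),full_matrices=False); print(v[2],S[2]/np.sqrt(len(T)),T.mean(0))
# rack target: red centre at rack y=+14
o=np.array([.5092,-.0623]); yx=np.array([.0387,.9993]); t=o+yx*0.014; print('target',t)
E
python3 go.py 0.5097 -0.0483 0.24
```

```text
4182 z [0.17555351 0.27182198] x [0.42340496 0.56801897] y [0.33427379 0.34572622 0.34982943]
[0.04085727 0.9981367  0.04531899] 0.002177696203183758 [0.49052957 0.34528082 0.22642471]
target [ 0.5097418 -0.0483098]
t 9.12 p [0.4999 0.338  0.2415] shift [-0.158 -2.571  0.009] yawy 87.95 z [ 0.  0. -1.] F [-0.3  0.4 -1.7] w 0.0149 g 58.9
```

View pics/s3.png

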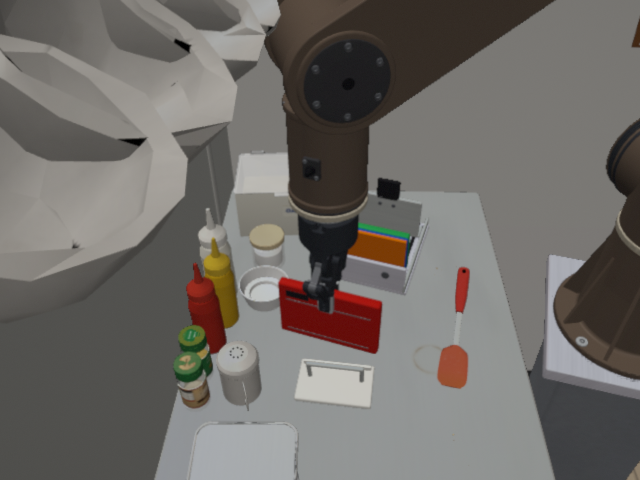

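The board is held upright at (330,315) and the stop is back at (388,190). I'll carry it to above the gap.

Emit:
send_rows --plan '[0,0,0,-0.022,-0.2,0,5,0,0,0,-0.022,-0.33,0,5,0,0,0,-0.022,-0.33,0,5,0,0,0,-0.022,-0.33,0,5,0,0,0,-0.022,-0.33,0,5,0,0,0,-0.022,-0.33,0,5,0,0,0,-0.022,-0.33,0,5,0,0,0,-0.022,-0.25,0,5,0,0,0,0,-0.14,0,5,0,0,0,0,0,0,5]'

```text
time: 10.38
ee_pos: [0.5115, -0.0493, 0.241]
tool_rot: [[-0.999, 0.038, 0.0], [0.038, 0.999, -0.0], [-0.0, -0.0, -1.0]]
wrist_force: [0.1, 0.6, -1.9]
gripper_width: 0.0153
grip_force: 59.0
```

```bash
python3 - <<'E'
from h import *
ims=[(n,save(n,f)) for n,f in (('wrist','w4.png'),('top','t4.png'))]
s=observe(); p=np.array(s['ee_pos']); o=np.array([.5092,-.0623]); yx=np.array([.0387,.9993]); xx=np.array([.9993,-.0387])
for n,a in ims:
    P=cloud(a); hsv=cv2.cvtColor(a['color'],cv2.COLOR_RGB2HSV).astype(int); H,S,V=[hsv[...,i] for i in range(3)]
    sat=(S>150)&(V>60)
    for k,mk in {'red':sat&((H<5)|(H>174)),'green':sat&(H>50)&(H<75)}.items():
        m=mk&(np.abs(P[...,1]-p[1])<0.1)&(np.abs(P[...,0]-p[0])<0.12)&(P[...,2]>0.012)
        T=P[m]
        if len(T)<30: print(n,k,len(T)); continue
        q=np.c_[(T[:,:2]-o)@xx,(T[:,:2]-o)@yx,T[:,2]]
        print(n,k,len(T)); print(np.percentile(q,[1,50,99],axis=0).round(4))
E
python3 go.py 0.513 -0.0483 0.0785
```

```text
wrist red 14671
[[-0.0723  0.0046  0.2654]
 [-0.0296  0.0121  0.2686]
 [ 0.0279  0.0197  0.2703]]
wrist green 4592
[[-0.071   0.0375  0.0561]
 [-0.0074  0.0522  0.106 ]
 [ 0.0631  0.0619  0.1085]]
top red 10
top green 253
[[-0.0702  0.0501  0.1025]
 [-0.0072  0.0587  0.1076]
 [ 0.0726  0.0629  0.1127]]
t 10.47 p [ 0.5115 -0.0479  0.2408] shift [-0.01  -0.003  1.082] yawy 87.86 z [ 0.  0. -1.] F [-0.8 -0.3 -1.7] w 0.0146 g 59.0
```

View pics/w4.png

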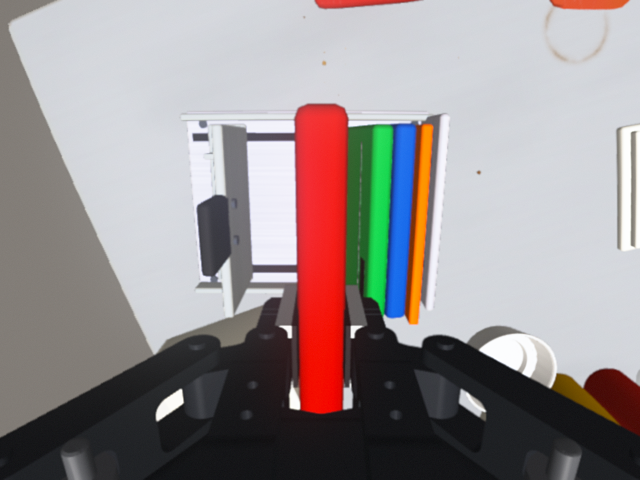

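The wrist view shows the red board (columns 297–347) over the empty gap, clear of the green board (370–392) and the stop (200–250). I'll lower it.

Emit:
send_rows --plan '[0,0,0,0,0,0.15,5,0,0,0,0,0,0.24,5,0,0,0,0,0,0.24,5,0,0,0,0,0,0.2,5,0,0,0,0,0,0.15,5,0,0,0,0,0,0.06,5,0,0,0,0,0,0,5,0,0,0,0,0,0,5]'

```text
time: 11.48
ee_pos: [0.5121, -0.0482, 0.0855]
tool_rot: [[-0.999, 0.038, 0.001], [0.038, 0.999, -0.0], [-0.001, -0.0, -1.0]]
wrist_force: [-0.6, 1.1, -1.4]
gripper_width: 0.0156
grip_force: 59.0
```

Emit:
send_rows --plan '[0,0,0,0,0,0.013,5,0,0,0,0,0,0.013,5,0,0,0,0,0,0.01,5,0,0,0,0,0,0,5]'

```text
time: 11.98
ee_pos: [0.5116, -0.0484, 0.0792]
tool_rot: [[-0.999, 0.039, 0.0], [0.039, 0.999, -0.0], [-0.0, -0.0, -1.0]]
wrist_force: [1.1, 0.4, -1.1]
gripper_width: 0.015
grip_force: 59.1
```

Emit:
send_rows --plan '[0,0,0,0,0,0.008,5,0,0,0,0,0,0.005,5,0,0,0,0,0,0,5]'

```text
time: 12.35
ee_pos: [0.5116, -0.0481, 0.0788]
tool_rot: [[-0.999, 0.039, 0.001], [0.039, 0.999, 0.0], [-0.001, 0.0, -1.0]]
wrist_force: [-10.1, 5.8, 38.2]
gripper_width: 0.0152
grip_force: 65.0
```

Emit:
send_rows --plan '[0,0,0,0,0,-0.008,5,0,0,0,0,0,0,24,0,0,0,0,0,0,24]'

```text
time: 12.72
ee_pos: [0.5115, -0.0484, 0.0784]
tool_rot: [[-0.999, 0.039, -0.0], [0.039, 0.999, 0.0], [0.0, 0.0, -1.0]]
wrist_force: [0.5, 0.7, -0.3]
gripper_width: 0.0239
grip_force: 0.0
```

Emit:
send_rows --plan '[0,0,0,0,0,-0.1,24,0,0,0,0,0,-0.2,24,0,0,0,0,0,-0.25,34,0,0,0,0,0,-0.25,34,0,0,0,0,0,0,34]'

```text
time: 13.35
ee_pos: [0.5132, -0.0486, 0.202]
tool_rot: [[-0.999, 0.038, 0.005], [0.038, 0.999, -0.001], [-0.005, -0.001, -1.0]]
wrist_force: [0.7, -0.5, -0.4]
gripper_width: 0.0341
grip_force: 0.0
```

```bash
python3 - <<'E'
from h import *
save('wrist','w5.png')
E
python3 go.py 0.508 -0.126 0.115
```

```text
t 13.4 p [ 0.5123 -0.0485  0.2003] shift [ 0.011 -0.517  0.569] yawy 87.8 z [ 0.003 -0.001 -1.   ] F [ 0.2 -0.2  0.1] w 0.0339 g 0.0
```

View pics/w5.png

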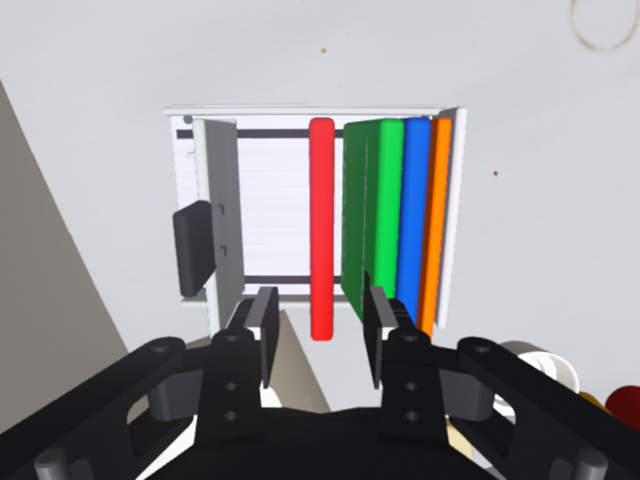

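The red board stands free and upright (columns 310–333) between the stop (200–240) and the green board. I'll re-grip the tab, with the tips 10 mm above the board tops.

Emit:
send_rows --plan '[0,0,0,0.005,-0.17,0,34,0,0,0,0,-0.17,0,34,0,0,0,0,-0.16,0,34,0,0,0,0,0,0.18,34,0,0,0,0,0,0.18,34,0,0,0,0,0,0.18,34,0,0,0,0,0,0,34,0,0,0,0,0,0,0,0,0,0,0,0,0,0,0,0,0,0,0,0,0]' --newtons 60

```text
time: 14.65
ee_pos: [0.5083, -0.1235, 0.1184]
tool_rot: [[-0.999, 0.038, 0.001], [0.038, 0.999, -0.001], [-0.001, -0.0, -1.0]]
wrist_force: [-3.0, -3.1, 6.9]
gripper_width: 0.0089
grip_force: 59.9
```

Emit:
send_rows --plan '[0,0,0,0,0,0,0,0,0,0,0,0,0,0]'

```text
time: 14.9
ee_pos: [0.5082, -0.1235, 0.1184]
tool_rot: [[-0.999, 0.038, 0.001], [0.038, 0.999, -0.0], [-0.001, -0.0, -1.0]]
wrist_force: [-2.2, -3.4, 8.2]
gripper_width: 0.0091
grip_force: 60.0
```

Run:
```python
from h import *
s=observe(); p=np.array(s['ee_pos'])[:2]; o=np.array([.5092,-.0623]); print('tab rack y',(p-o)@[.0387,.9993],p,s['ee_pos'][2],s['wrist_force'],s['gripper_width'])
```

```text
tab rack y -0.06118612045642974 [ 0.50822267 -0.12349113] 0.1183573711099434 [-2.23872777 -3.40616615  8.21289319] 0.009080013272179987
```

Emit:
send_rows --plan '[0,0,0,0,0.05,0,0,0,0,0,0,0.08,0,0,0,0,0,0,0.08,0,0,0,0,0,0,0.06,0,0,0,0,0,0,0.05,0,0,0,0,0,0,0.05,0,0,0,0,0,0,0.05,0,0,0,0,0,0,0.05,0,0,0,0,0,0,0.05,0,0,0,0,0,0,0.04,0,0]'

```text
time: 16.15
ee_pos: [0.5116, -0.0401, 0.1184]
tool_rot: [[-0.999, 0.038, 0.001], [0.038, 0.999, -0.001], [-0.001, -0.001, -1.0]]
wrist_force: [-2.3, -13.7, 5.7]
gripper_width: 0.0089
grip_force: 60.1
```

```bash
cat > m.py <<'E'
import sys; from h import *
t=sys.argv[1]; save('wrist','w%s.png'%t); save('scene','s%s.png'%t); save('top','t%s.png'%t)
s=observe(); p=np.array(s['ee_pos'])[:2]; o=np.array([.5092,-.0623]); xx=np.array([.9993,-.0387]); yy=np.array([.0387,.9993])
print('tab rack y',(p-o)@yy, s['ee_pos'],s['wrist_force'],s['time'])
for f in ('top0','t'+t,'scene0','s'+t):
    a=load(f); P=cloud(a); hsv=cv2.cvtColor(a['color'],cv2.COLOR_RGB2HSV).astype(int); H,S,V=[hsv[...,i] for i in range(3)]; sat=(S>150)&(V>60)
    X=(P[...,:2]-o)@xx; Y=(P[...,:2]-o)@yy
    roi=(np.abs(X)<0.075)&(np.abs(Y)<0.12)&(P[...,2]>0.075)
    for k,mk in {'red':(H<5)|(H>174),'green':(H>50)&(H<75),'blue':(H>100)&(H<125),'orange':(H>5)&(H<18)}.items():
        m=mk&sat&roi
        if m.sum()<15: continue
        q=np.c_[Y[m],P[m][:,2]]; print(f,k,m.sum(),'y',np.percentile(q[:,0],[2,50,98]).round(4),'z',np.percentile(q[:,1],[2,50,98]).round(4))
E
python3 m.py 6
```

```text
tab rack y 0.022805875925682 [ 0.51164701 -0.03957291  0.11835322] [-1.33439811 -4.46950115  6.79898128] 16.3
top0 green 500 y [0.0464 0.0554 0.0626] z [0.0983 0.1081 0.1132]
top0 blue 514 y [0.064  0.0719 0.079 ] z [0.1008 0.108  0.1126]
top0 orange 331 y [0.0808 0.0854 0.0884] z [0.0795 0.1156 0.1206]
t6 blue 79 y [0.0756 0.0784 0.0795] z [0.1026 0.1079 0.114 ]
t6 orange 332 y [0.0809 0.0855 0.0884] z [0.0773 0.1155 0.1209]
scene0 green 292 y [0.0512 0.0575 0.0633] z [0.1049 0.1082 0.1111]
scene0 blue 63 y [0.0658 0.069  0.0728] z [0.1064 0.1089 0.1115]
scene0 orange 1257 y [0.084  0.0877 0.0912] z [0.0758 0.0978 0.1177]
s6 red 361 y [0.0283 0.039  0.0447] z [0.1035 0.1079 0.1113]
s6 green 273 y [0.0522 0.0587 0.0638] z [0.1051 0.1085 0.1114]
s6 blue 61 y [0.0662 0.0698 0.0734] z [0.1064 0.1093 0.112 ]
s6 orange 1299 y [0.0426 0.0875 0.0909] z [0.076  0.0988 0.1174]
```

View pics/w6.png

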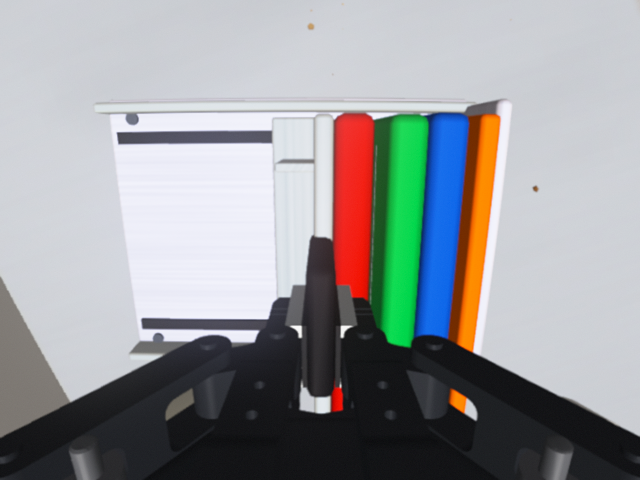

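The wrist view shows the red board flush on the stop, with green and blue still leaning slightly and the orange plate not yet moved. I'll advance carefully.

Emit:
send_rows --plan '[0,0,0,0,0.015,0,0,0,0,0,0,0.015,0,0,0,0,0,0,0.015,0,0,0,0,0,0,0,0,0]'

```text
time: 16.8
ee_pos: [0.5119, -0.0334, 0.1184]
tool_rot: [[-0.999, 0.038, 0.001], [0.038, 0.999, -0.001], [-0.001, -0.001, -1.0]]
wrist_force: [-2.7, -12.1, 7.1]
gripper_width: 0.0088
grip_force: 60.2
```

```bash
python3 m.py 7 | grep -v 0\
```

```text
tab rack y 0.028939296979591658 [ 0.51191186 -0.03344545  0.11836984] [ -2.34694115 -12.43091155   6.80809856] 16.95
t7 orange 195 y [0.0844 0.088  0.0893] z [0.0795 0.1148 0.1205]
s7 red 279 y [0.0338 0.0434 0.0492] z [0.1049 0.1084 0.1114]
s7 green 259 y [0.0542 0.0603 0.0656] z [0.1054 0.1083 0.1114]
s7 blue 33 y [0.0677 0.0702 0.0744] z [0.1065 0.1088 0.1124]
s7 orange 1303 y [0.0485 0.0885 0.092 ] z [0.076  0.0988 0.1177]
```

Emit:
send_rows --plan '[0,0,0,0,0.01,0,0,0,0,0,0,0.01,0,0,0,0,0,0,0.01,0,0,0,0,0,0,0,0,0]'

```text
time: 17.45
ee_pos: [0.5121, -0.0294, 0.1184]
tool_rot: [[-0.999, 0.038, 0.001], [0.038, 0.999, -0.002], [-0.001, -0.002, -1.0]]
wrist_force: [-4.0, -19.0, 6.5]
gripper_width: 0.0086
grip_force: 60.2
```

```bash
python3 m.py 8 | grep -v 0\
python3 - <<'E'
from h import *
o=np.array([.5092,-.0623]); xx=np.array([.9993,-.0387]); yy=np.array([.0387,.9993])
for f in ('scene0','s6','s7','s8'):
    a=load(f); P=cloud(a); hsv=cv2.cvtColor(a['color'],cv2.COLOR_RGB2HSV).astype(int); H,S,V=[hsv[...,i] for i in range(3)]
    X=(P[...,:2]-o)@xx; Y=(P[...,:2]-o)@yy
    m=(S>150)&(V>60)&(H>5)&(H<18)&(np.abs(X)<0.065)&(Y>0.07)&(Y<.11)&(P[...,2]>0.078)&(P[...,2]<.108)
    m=cv2.erode(m.astype(np.uint8),np.ones((3,3)))>0
    w=(np.abs(X)<0.07)&(Y>0.1)&(Y<.13)&(P[...,2]>0.02)&(P[...,2]<.06)
    A=np.c_[P[m][:,2],np.ones(m.sum())]; k=np.linalg.lstsq(A,Y[m],rcond=None)[0]
    print(f,m.sum(),'plate outer y',Y[m].mean().round(5),np.median(Y[m]).round(5),'tilt slope',k[0].round(3),'wall',np.median(Y[w]).round(5))
E
```

```text
tab rack y 0.03296450287334119 [ 0.51208108 -0.02942398  0.11838194] [ -2.81641587 -18.17877942   6.24136151] 17.6
t8 orange 136 y [0.09   0.0927 0.0932] z [0.0767 0.1136 0.119 ]
s8 green 258 y [0.0577 0.0646 0.0692] z [0.1048 0.1084 0.1114]
s8 blue 34 y [0.0703 0.0743 0.0781] z [0.1059 0.1088 0.112 ]
s8 orange 1321 y [0.0529 0.0924 0.0957] z [0.0759 0.0984 0.1174]
scene0 520 plate outer y 0.08779 0.08772 tilt slope 0.047 wall 0.11389
s6 471 plate outer y 0.08764 0.08771 tilt slope 0.048 wall 0.11399
s7 501 plate outer y 0.0887 0.08878 tilt slope 0.048 wall 0.1139
s8 502 plate outer y 0.09249 0.09248 tilt slope 0.058 wall 0.11395
```

Plate is pressed about 4.8 mm so far. I'll go a little further.

Emit:
send_rows --plan '[0,0,0,0,0.009,0,0,0,0,0,0,0,0,0,0,0,0,0,0,0,0]'

```text
time: 17.98
ee_pos: [0.5121, -0.0282, 0.1184]
tool_rot: [[-0.999, 0.038, 0.001], [0.038, 0.999, -0.002], [-0.002, -0.002, -1.0]]
wrist_force: [-2.9, -20.1, 6.4]
gripper_width: 0.0087
grip_force: 60.2
```

Emit:
send_rows --plan '[0,0,0,0,0,0,30,0,0,0,0,0,0,30,0,0,0,0,0,0,30,0,0,0,0,0,-0.1,30,0,0,0,0,0,-0.2,30,0,0,0,0,0,-0.25,30,0,0,0,0,0,-0.2,30,0,0,0,0,0,0,30]'

```text
time: 18.98
ee_pos: [0.513, -0.0268, 0.2331]
tool_rot: [[-0.999, 0.038, 0.005], [0.038, 0.999, -0.0], [-0.005, -0.0, -1.0]]
wrist_force: [0.9, -0.7, -0.4]
gripper_width: 0.0302
grip_force: 0.0
```

```bash
python3 m.py 9 | grep -v 0\
python3 - <<'E'
from h import *
o=np.array([.5092,-.0623]); xx=np.array([.9993,-.0387]); yy=np.array([.0387,.9993])
for f in ('scene0','s9'):
    a=load(f); P=cloud(a); hsv=cv2.cvtColor(a['color'],cv2.COLOR_RGB2HSV).astype(int); H,S,V=[hsv[...,i] for i in range(3)]
    X=(P[...,:2]-o)@xx; Y=(P[...,:2]-o)@yy
    m=(S>150)&(V>60)&(H>5)&(H<18)&(np.abs(X)<0.065)&(Y>0.07)&(Y<.11)&(P[...,2]>0.078)&(P[...,2]<.108)
    m=cv2.erode(m.astype(np.uint8),np.ones((3,3)))>0
    print(f,m.sum(),'plate outer y',Y[m].mean().round(5),np.median(Y[m]).round(5))
E
```

```text
tab rack y 0.03569093342282901 [ 0.51124987 -0.02666345  0.2299538 ] [-0.39525301  0.33223671  0.19472251] 19.125
t9 orange 297 y [0.0869 0.0919 0.0992] z [0.0787 0.1159 0.3255]
s9 green 261 y [0.0596 0.0656 0.0714] z [0.1051 0.1084 0.1108]
s9 blue 37 y [0.0677 0.075  0.0781] z [0.099  0.1087 0.111 ]
s9 orange 1318 y [0.0538 0.0935 0.0971] z [0.0757 0.0984 0.1176]
scene0 520 plate outer y 0.08779 0.08772
s9 492 plate outer y 0.09366 0.09366
```

View pics/w9.png

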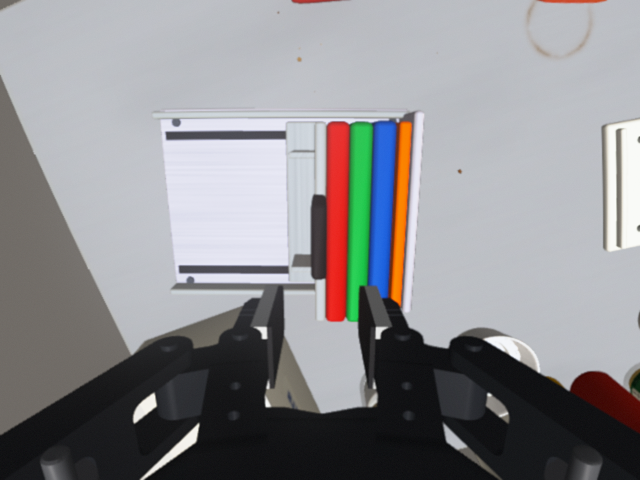

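View pics/s9.png

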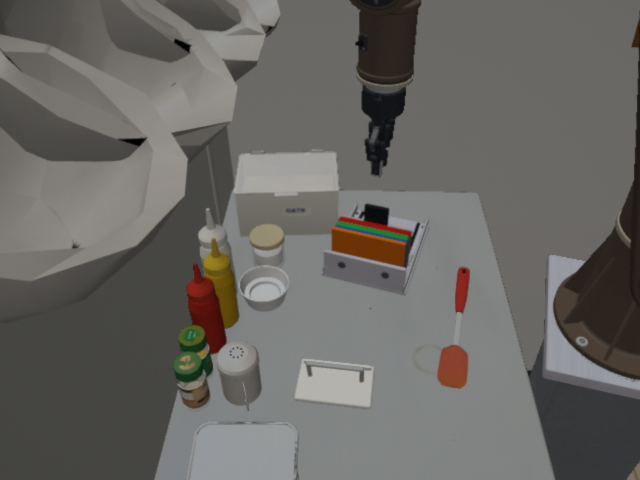

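The wrist view shows red, green and blue upright and snug (columns 327–397) between the stop and the plate. The plate is pressed about 5.9 mm, the jar and ramekin have not moved, and the gripper is clear.

```bash
python3 -c "
from station import *
print(finish_job())"
```

```text
the job is handed in; nothing more can be done
None
```

The job is done and handed in: the red board stands beside the green one, all three boards are upright and snug, the end stop holds the plate pressed about 5.9 of its 12 mm, the jar and ramekin look unmoved in the final picture, and it took about 19 of the 72 s.

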